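# Drift out a seized castor axle pin and free the wheel

## Task

The castor clamped wheel-up in the service fixture has a seized axle pin. Take the drift punch from its rest, drive the pin out with it from the plain end, head first, until the pin drops into the catch tray, and lay the punch back on its rest. Then lift the freed wheel out of the fork and set it in the parts tray, without pushing the junction box, the contactor or the screwdriver about.

Things in the scene. Friction and masses are not known exactly. Their poses are not given: they have to be found in the camera images.
- axle (a point): Centre of the axle bore in the steel castor fork on its fixed steel fixture, 95 mm above the bench. y is the axle line, z up. Two fork cheeks, 34 mm wide in x, stand at y = +17 to +28 mm and y = -17 to -28 mm and end 16 mm above the axle; each has an 18 mm bore. The base plate is 124 x 110 mm (x, y), 10 mm thick; only the wheel stands higher than the cheeks.
- entry (a point): Middle of the bore on the outer face of the +y cheek, 28 mm from axle along its +y; axes as axle. The punch enters here and pushes towards -y, the only way the headed pin can go. Pushing the pin out takes about 8 to 12 N all the way; one steady stroke does it. The last bit needs the punch tip about 56 mm past this point; a few mm more makes sure.
- catch (a point): Middle of the open catch tray fixed to the fixture on the -y side, on the bench, 113 mm from the axle line's middle; axes as axle. Outside 110 mm in x, 116 mm in y, walls 30 mm high, rubber floor 8 mm up. The pin drops into it by itself.
- pin_center (a point): The loose steel axle pin, along its own y axis: plain shank 16 mm thick, from y = -30 to +30 mm of this point, and a round head, 24 mm wide and 6 mm thick, at the -y end. At the start the head touches the outer face of the -y cheek and the plain end stands 3.5 mm proud of the +y cheek. When this point is 58 mm or more from the axle towards -y the pin is out.
- wheel_center (a point): Centre of the loose castor wheel: 90 mm diameter, 30 mm wide, 20 mm bore along its y axis, rubber tread, 0.2 to 0.4 kg. It stands between the cheeks with 2 mm play each side on a rubber saddle, so it stays there when the pin has gone and then lifts straight up. Its top 29 mm stand above the cheeks and can be gripped across the 30 mm width.
- punch_grip (a point): The loose drift punch, lying level; this point is on its axis near its centre of mass, where to grip it. x axis towards the tip. Black square handle 22 x 22 mm from x = -60 to +45 mm, then a round steel shank that tapers within 10 mm to 10 mm diameter and ends at the tip, x = +125 mm. 0.2 to 0.3 kg.
- punch_tip (a point): Middle of the flat end of the punch's shank, 125 mm ahead of punch_grip along the punch's x axis.
- rest_seat (a point): Where punch_grip lies with the punch on its rest, 50 mm above the bench; x is where the tip points. Fixed aluminium rest: base 170 x 64 mm, 8 mm thick; two notched posts 12 mm thick in x, at x = -47 mm (notch 34 mm wide, floor 39 mm above the bench, for the handle) and x = +80 mm (notch 22 mm, floor 45 mm, for the shank), lips 8 mm above the notch floors.
- tray: Fixed open grey plastic parts tray, outside 160 x 160 mm, 35 mm high, walls and floor 5 mm thick; origin in the middle of its underside, on the bench.
- junction_box: Bystander: pale square junction box, 68 x 68 x 41 mm, behind the work; origin at its underside.
- contactor: Bystander: contactor with black upper part, 74 x 45 x 75 mm, behind the work; origin at its underside.
- screwdriver: Bystander: red and yellow screwdriver, 191 mm long, lying behind the work; origin at its underside.
Mind the look-alikes: they are no part of the job. There is more than one size of the part that bears wheel_center; the job needs the smaller.

How it is judged:
By the outcome, as a careful person would: the job done as asked, in the order asked, and still so for the second after the job is handed in, with the robot touching nothing.
It also fails if it takes over 72 s, if anything falls off the work surface, if the arm or the gripper's body presses on something with over 40 N, if the wrist force passes 120 N, or if a joint passes its speed limit or range.

## Robot

A 6-joint arm with a two-finger parallel gripper is mounted at the origin on a cart in front of the work surface, level with it; the furniture and walls round the work are solid. World frame = base frame: x ahead of the robot, y to its left, z up, the work surface at z = 0. Lengths are in m, angles in rad, forces in N, time in s.
With the tool pointing down it reaches from about 0.25 to 0.775 m from the base axis. Payload 4 kg.
Tool frame: the origin (TCP) lies at the centre of the arm's flange, where the gripper is bolted on; the fingertips stand 199 mm ahead of it and the grasp point (between the pads) lies 180 mm ahead of it (robot.tcp_to_tips is the distance from the TCP to the fingertips, in m); z points along the fingers, y is the line along which they close (so a half turn about z gives the same grasp; the last joint's range is limited). The gripper opens to 94 mm and grips with 3 to 60 N. Pads are 16 mm wide; open, the fingers measure 119 mm over their backs; the gripper's body (75 mm by 177 mm) begins 78 mm behind the grasp point.
Start: joints at [1.073, 0.087, 1.371, -0, 1.684, -0.103], TCP at [0.212, 0.508, 0.405] pointing down, gripper open.
Joint ranges: [-3.1, 3.1], [-0.76, 2.03], [0.27, 2.55], [-1.08, 4.22], [0.17, 2.65], [-2.57, 2.57]. Speed limits (rad/s): [2.79, 2.79, 3.14, 3.14, 3.14, 3.14].

## Interface

Orientations are given as [roll, pitch, yaw] about the fixed x, y, z axes, in that order (R = Rz(yaw) Ry(pitch) Rx(roll)).
In Python, from bench import telemetry, snapshot, ticket, robot gives the robot as it stands.
- The arm moves only by the tool apply_moves, never from a script. Its argument "moves" is a list that holds one entry, the list of rows, each a list of 5 numbers: the shift along the tool's x, y, z in units of 50 mm (1.0 is 50 mm), then the turn about the tool's z in units of 10 degrees (1.0 is 10 degrees), then the closure, from 0 (fully open) to 1 (shut). A call has 1 to 10 rows; each row is the pose to reach, as a shift and turn from the pose commanded when the call began, along the tool's axes at that moment; what a row does not reach only later rows make up. A row lasts 1/8 s, in which the tool goes at most 62.5 mm and 10.7 degrees, less where a joint would pass 70% of its speed; a pose out of reach is approached as far as the arm can. A call with a gripper value outside its range is refused whole. The fingers move at their own pace and stop on an object; the grip force is fixed at half the most. Time passes only in rows, so rows that repeat a pose let the fingers close. It gives the time, the measured TCP pose, the force, the opening and the grip force at its end, in the units of the state.
- telemetry.get_obs(): the state, without advancing time (a new reading comes with each control period).
- snapshot(name): name is "scene" or "top"; returns a dict with "image" (420x560x3 uint8, red, green, blue), "fovy" (degrees; the focal length in pixels is half the picture's height over the tangent of half this angle, whatever the lens; pixels are square), "cx", "cy" (the principal point, pixels), "D" ([k1, k2, p1, p2, k3] as OpenCV has them; the pictures are not rectified), "R" (3x3) and "t" (3): a world point X has camera coordinates R X + t. Camera axes: x right, y down, z forward; pixel columns grow to the right and rows downward; lengths in m; the calibration is good to about 2 mm. A picture is of the moment at which its call begins. There is no depth.
- ticket.close_job(): hands the job in; it is judged then, once.
The state is a dict: "time": time; "joint_positions": joint angles; "qvel": joint speeds; "joint_torque": joint torques, N m; "tool_pos": TCP position; "ee_rot": TCP orientation; "wrist_force": force on the tool from outside, world axes, zero at the start; "wrist_torque": the same for the moment, N m; "width": finger opening in m; "finger_force": force on a finger pad.
Only numpy, scipy, OpenCV 4.12 (cv2) and the standard library are available. Lean on these libraries where they do the work, as an engineer would, in place of code of your own. Each camera call takes 0.05 s, during which the arm holds its last target. There are 200 camera calls.

## Working session

There is one attempt and no reset: what is moved stays moved. The work goes in short steps, Python scripts to look and compute and a tool call to move; the robot and the scene stay as the last step left them, time stands still between calls to the robot, and variables do not carry over. Pictures are saved under pics/ and viewed, at most 10 in all, crops included, and the job is handed in when it is done.

Besides the shell and the picture viewer there is one more tool, called after ">>>" in YAML: its name, and indented under it one key for each argument. apply_moves: Moves the arm, as the interface text tells. Its arguments: {"type":"object","properties":{"moves":{"type":"array","items":{"type":"array","items":{"type":"array","items":{"type":"number"}}}}},"required":["moves"]}

```bash
mkdir -p pics; cat > h.py <<'E'
import numpy as np, cv2
from bench import telemetry, snapshot, ticket, robot
def cam(n):
    s=snapshot(n); im=s["image"]; f=im.shape[0]/2/np.tan(np.radians(s["fovy"])/2)
    K=np.array([[f,0,s["cx"]],[0,f,s["cy"]],[0,0,1.]])
    return dict(im=im[:,:,::-1].copy(),K=K,D=np.array(s["D"],float),R=np.array(s["R"]),t=np.array(s["t"]))
def ray(c,uv):
    p=cv2.undistortPoints(np.array(uv,float).reshape(-1,1,2),c["K"],c["D"]).reshape(-1,2)
    d=np.c_[p,np.ones(len(p))]@c["R"]; return -c["R"].T@c["t"],d
def plane(c,uv,z):
    o,d=ray(c,uv); return o+d*((z-o[2])/d[:,2])[:,None]
def proj(c,X):
    return cv2.projectPoints(np.array(X,float).reshape(-1,1,3),cv2.Rodrigues(c["R"])[0],c["t"],c["K"],c["D"])[0].reshape(-1,2)
E
python3 - <<'E'
from h import *
for n in("scene","top"):
    c=cam(n); cv2.imwrite(f"pics/{n}0.png",c["im"]); print(n,-c["R"].T@c["t"],c["R"].round(3).tolist(),c["K"][0,0])
o=telemetry.get_obs(); print(o)
E
```

```text
scene [-0.68430265  0.91738809  0.8418111 ] [[-0.564, -0.826, 0.01], [-0.366, 0.239, -0.899], [0.74, -0.511, -0.437]] 544.8698123109828
top [0.39942002 0.02327135 1.2652936 ] [[0.023, -1.0, 0.016], [-0.985, -0.025, -0.171], [0.171, -0.012, -0.985]] 444.9581328136493
{'time': 0.1, 'joint_positions': array([ 1.07289558e+00,  8.78694027e-02,  1.37207718e+00,  3.68632177e-05,
        1.68359692e+00, -1.03109172e-01]), 'qvel': array([-1.26221735e-03, -3.48907033e-03, -3.47559905e-03, -1.50650014e-03,
        1.45375849e-03, -6.13919363e-05]), 'joint_torque': array([ 2.47960772e-03, -3.41251552e+01, -3.03302014e+01,  7.19899801e-02,
        3.03295429e-02, -9.72342173e-05]), 'tool_pos': array([0.21149472, 0.50760279, 0.40364039]), 'ee_rot': array([-3.13965594e+00, -2.37235980e-04,  2.74680496e+00]), 'wrist_force': array([0.22054148, 0.27425996, 0.42790417]), 'wrist_torque': array([-0.05516539, -0.01097659, -0.08048547]), 'finger_force': 0.0, 'width': 0.09394294766201822}
```

View pics/scene0.png

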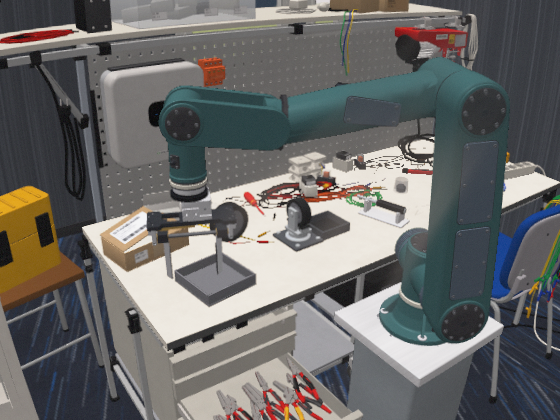

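View pics/top0.png

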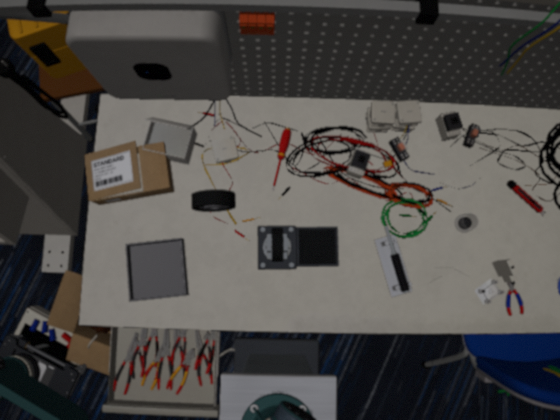

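The top view shows the fixture at (278,247) with the catch tray on its right, the rest with the punch at (393,265), and the parts tray at (157,268). There are two wheels: one in the fork at (278,245), and a larger black one lying loose at (213,200). The one in the fork fits the description, as it is the smaller. I'll confirm in one enlarged crop.

```bash
python3 - <<'E'
from h import *
a=cv2.imread("pics/top0.png");b=cv2.imread("pics/scene0.png")
A=cv2.resize(a[185:305,180:420],(800,400),interpolation=cv2.INTER_CUBIC)
B=cv2.resize(b[180:255,220:420],(533,200),interpolation=cv2.INTER_CUBIC)
o=np.zeros((600,800,3),np.uint8);o[:400]=A;o[400:,:533]=B
cv2.imwrite("pics/crop0.png",o)
c=cam("top")
for n,uv,z in [("tray",(157,268),.035),("fork",(278,247),.12),("catch",(319,246),.03),("rest",(393,265),.05),("bigwheel",(213,200),.05)]:
    print(n,plane(c,[uv],z).round(3))
E
```

```text
tray [[0.436 0.342 0.035]]
fork [[0.495 0.011 0.12 ]]
catch [[ 0.508 -0.104  0.03 ]]
rest [[ 0.459 -0.307  0.05 ]]
bigwheel [[0.627 0.194 0.05 ]]
```

View pics/crop0.png

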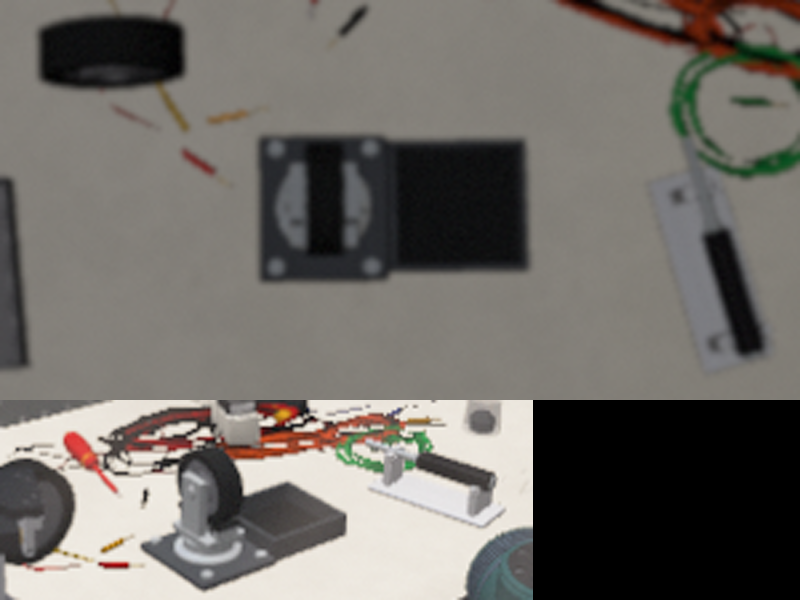

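The crop confirms it. The fork wheel is about 88 mm across with its pin, while the loose one is about 119 mm and has its own fork, so it is the look-alike. The punch tip is at top (386,227) and its handle end at (405,291). Now I'll take precise measurements.

```bash
cat >> h.py <<'E'
def R_of(rpy):
    from scipy.spatial.transform import Rotation as Ro
    return Ro.from_euler("xyz",rpy).as_matrix()
def go(p,yaw):  # units from measured pose to TCP p, world yaw
    o=telemetry.get_obs();R=R_of(o["ee_rot"]); d=R.T@(np.array(p)-o["tool_pos"])/.05
    dy=(yaw-o["ee_rot"][2]+np.pi)%(2*np.pi)-np.pi
    print("shift",d.round(3),"turn",round(-np.degrees(dy)/10,3),"t",round(o["time"],2),"q",o["joint_positions"].round(2),"rpy",o["ee_rot"].round(3),"pos",o["tool_pos"].round(4),"F",o["wrist_force"].round(1),"w",round(o["width"],4))
E
python3 - <<'E'
from h import *
c=cam("top");im=c["im"];g=cv2.cvtColor(im,cv2.COLOR_BGR2GRAY)
def blob(x0,y0,x1,y1,lo,hi,big=1,amin=4):
    m=cv2.inRange(g[y0:y1,x0:x1],lo,hi)
    cs=[k for k in cv2.findContours(m,0,1)[0]]; n,l,st,ce=cv2.connectedComponentsWithStats(m)
    r=[(st[i,4],ce[i]+[x0,y0],np.argwhere(l==i)[:,::-1]+[x0,y0]) for i in range(1,n) if st[i,4]>=amin]
    return sorted(r,key=lambda a:-a[0])
h=blob(380,240,415,297,0,60)[0]; P=plane(c,h[2],.061)[:,:2]
r=cv2.minAreaRect(P.astype(np.float32));print("handle",h[0],h[1],r,P.mean(0))
u,s,v=np.linalg.svd(P-P.mean(0));print("dir",np.degrees(np.arctan2(v[0,1],v[0,0])))
print("tip",plane(c,[(386.4,227)],.05))
# bolts
for b in blob(256,222,300,272,80,255): print("bolt?",b[0],b[1].round(1),plane(c,[b[1]],.012).round(4)[0])
t=blob(120,230,195,305,0,105)[0]; P=plane(c,t[2],.035)[:,:2]; print("tray",t[0],cv2.minAreaRect(P.astype(np.float32)))
w=blob(258,224,298,270,0,35)
for b in w[:3]:
  P=plane(c,b[2],.125)[:,:2];print("wheel",b[0],b[1].round(1),cv2.minAreaRect(P.astype(np.float32)))
print(g[247,255:345].tolist())
# 2-view check of punch: scene
cs=cam("scene");gs=cv2.cvtColor(cs["im"],cv2.COLOR_BGR2GRAY)
print("proj rest", proj(cs,[[.459,-.307,.05]]), "proj axle",proj(cs,[[.495,.011,.14]]))
E
```

```text
handle 310 [399.73225806 272.35483871] ((0.43894970417022705, -0.32172074913978577), (0.10267382860183716, 0.02303418144583702), 17.157325744628906) [ 0.43857582 -0.32199299]
dir -163.27364864620986
tip [[ 0.56347972 -0.28975649  0.05      ]]
bolt? 420 [273.4 243.7] [0.5136 0.023  0.012 ]
bolt? 144 [267.2 246.1] [0.5063 0.0404 0.012 ]
bolt? 110 [286.3 245.5] [ 0.5093 -0.0134  0.012 ]
bolt? 16 [291.  264.5] [ 0.4562 -0.0278  0.012 ]
bolt? 14 [290.5 228.7] [ 0.5573 -0.0245  0.012 ]
bolt? 14 [262.5 264.7] [0.4538 0.052  0.012 ]
tray 3539 ((0.4329962730407715, 0.3436319828033447), (0.16138695180416107, 0.16874296963214874), 8.13267993927002)
wheel 368 [277.2 244. ] ((0.5016354322433472, 0.013619325123727322), (0.09000221639871597, 0.030966367572546005), 1.418150544166565)
wheel 61 [296.3 245.4] ((0.49637994170188904, -0.03522869199514389), (0.09249813109636307, 0.005167676601558924), 0.973469078540802)
[127, 121, 98, 65, 44, 41, 44, 66, 94, 98, 91, 91, 97, 100, 101, 93, 69, 39, 17, 16, 14, 13, 14, 14, 15, 16, 16, 32, 64, 93, 102, 101, 96, 88, 85, 78, 58, 43, 41, 42, 35, 34, 37, 32, 21, 16, 14, 14, 17, 17, 15, 14, 14, 16, 16, 16, 12, 17, 14, 15, 14, 16, 15, 14, 13, 14, 13, 14, 17, 15, 13, 16, 17, 16, 13, 13, 16, 17, 15, 17, 22, 34, 56, 90, 117, 127, 126, 126, 127, 126]
proj rest [[382.54049087 205.2055331 ]] proj axle [[301.2797053  199.23258671]]
```

```bash
python3 - <<'E'
from h import *
go([.446,-.320,.36],np.radians(196.5))
E
```

```text
shift [-10.696 -13.475   0.895] turn -3.912 t 0.25 q [ 1.07  0.09  1.37 -0.    1.68 -0.1 ] rpy [-3.141 -0.     2.747] pos [0.2115 0.5076 0.4041] F [-0.5 -0.1 -0.8] w 0.0936
```

>>> apply_moves:
  moves:
    - [[-10.7,-13.475,0,-3.91,0.0],[-10.7,-13.475,0,-3.91,0.0],[-10.7,-13.475,0,-3.91,0.0],[-10.7,-13.475,0,-3.91,0.0],[-10.7,-13.475,0,-3.91,0.0],[-10.7,-13.475,0,-3.91,0.0],[-10.7,-13.475,0,-3.91,0.0],[-10.7,-13.475,0,-3.91,0.0],[-10.7,-13.475,0,-3.91,0.0],[-10.7,-13.475,0,-3.91,0.0]]

```text
time: 1.5
tool_pos: [0.3785, -0.0826, 0.4051]
ee_rot: [-3.141, 0.001, -2.855]
wrist_force: [1.5, 0.2, -0.3]
width: 0.0939
finger_force: 0.0
```

```bash
python3 - <<'E'
from h import *
go([.446,-.320,.33],np.radians(196.5))
E
```

```text
shift [ 0.053 -4.935  1.504] turn -0.005 t 1.5 q [-0.36 -0.28  1.71  0.    1.72 -2.22] rpy [-3.141e+00  1.000e-03 -2.855e+00] pos [ 0.3785 -0.0826  0.4051] F [ 1.5  0.2 -0.3] w 0.0939
```

>>> apply_moves:
  moves:
    - [[0.05,-0.5,0.0,0.3,0.0],[0.05,-1.7,0.3,0.3,0.0],[0.05,-2.9,0.8,0.3,0.0],[0.05,-4.0,1.5,0.3,0.0],[0.05,-4.93,1.5,0.3,0.0],[0.05,-4.93,1.5,0.3,0.0],[0.05,-4.93,1.5,0.3,0.0]]

```text
time: 2.38
tool_pos: [0.4462, -0.3174, 0.3297]
ee_rot: [3.141, -0.0, -2.907]
wrist_force: [0.2, 0.5, -0.0]
width: 0.0942
finger_force: 0.0
```

```bash
python3 - <<'E'
from h import *
go([.446,-.320,.23],np.radians(193.5))
c=cam("scene"); im=c["im"]
o=telemetry.get_obs()
print(proj(c,[[.446,-.32,.05],o["tool_pos"]-[0,0,.18]]))
cv2.imwrite("pics/s1.png",np.vstack([cv2.resize(im[120:250,280:480],(780,507),interpolation=cv2.INTER_CUBIC)]))
E
```

```text
shift [ 0.015 -0.053  1.994] turn -0.003 t 2.38 q [-0.72  0.11  1.5   0.    1.54 -2.53] rpy [ 3.141 -0.    -2.907] pos [ 0.4462 -0.3174  0.3297] F [ 0.2  0.5 -0. ] w 0.0942
[[388.00412939 205.69744483]
 [390.25958305 178.45715924]]
```

View pics/s1.png

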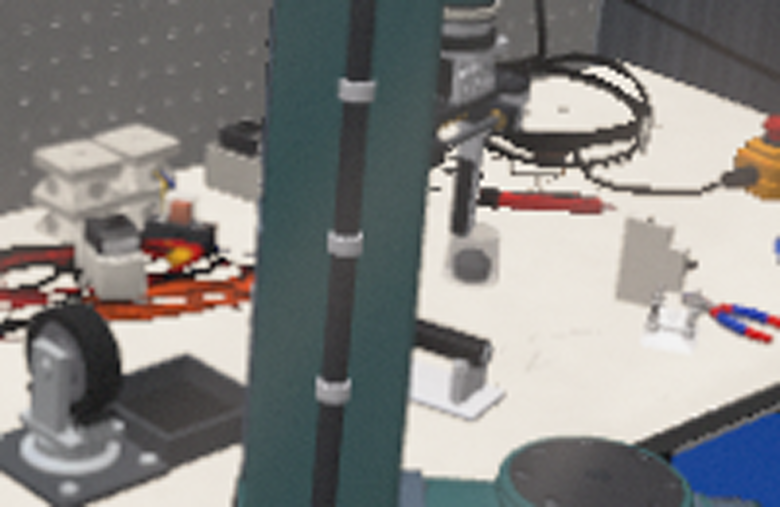

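>>> apply_moves:
  moves:
    - [[0.0,-0.03,0.7,0,0.0],[0.0,-0.03,1.4,0,0.0],[0.0,-0.03,1.8,0,0.0],[0.0,-0.03,2.0,0,0.0],[0.0,-0.03,2.0,0,0.0],[0.0,-0.03,2.0,0,0.5],[0.0,-0.03,2.0,0,1.0],[0.0,-0.03,2.0,0,1.0],[0.0,-0.03,2.0,0,1.0],[0.0,-0.03,2.0,0,1.0]]

```text
time: 3.68
tool_pos: [0.4466, -0.3191, 0.2298]
ee_rot: [3.142, 0.0, -2.906]
wrist_force: [-0.6, -0.1, 0.1]
width: 0.0476
finger_force: 0.0
```

```bash
python3 - <<'E'
from h import *
go([.446,-.320,.23],np.radians(193.5))
c=cam("top"); im=c["im"]; cv2.imwrite("pics/t1.png",cv2.resize(im[180:320,220:440],(786,500),interpolation=cv2.INTER_CUBIC))
E
```

```text
shift [ 0.016 -0.015 -0.004] turn -0.002 t 3.67 q [-0.72  0.19  1.62  0.    1.34 -2.53] rpy [ 3.142  0.    -2.906] pos [ 0.4466 -0.3191  0.2298] F [-0.6 -0.1  0.1] w 0.0476
```

View pics/t1.png

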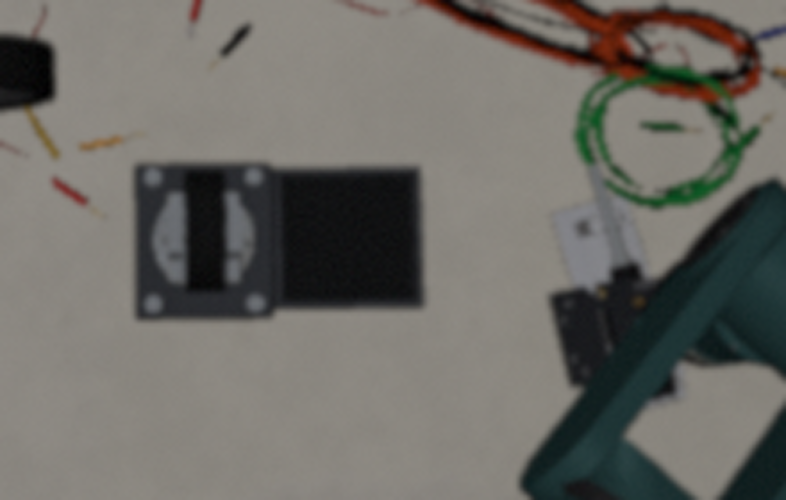

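The top crop shows the gripper straddling the punch handle, with the shank sticking out at crop (605,215). Closing on.

>>> apply_moves:
  moves:
    - [[0,0,0,0,1],[0,0,0,0,1],[0,0,0,0,1],[0,0,0,0,1],[0,0,0,0,1]]

```text
time: 4.35
tool_pos: [0.4466, -0.3191, 0.2298]
ee_rot: [-3.141, 0.0, -2.906]
wrist_force: [0.6, -1.1, -1.0]
width: 0.0213
finger_force: 29.8
```

>>> apply_moves:
  moves:
    - [[0,0,-0.4,0,1],[0,0,-1.0,0,1],[0,0,-2.0,0,1],[0,0,-2.8,0,1],[0,0,-3.4,0,1],[0,0,-3.4,0,1]]

```text
time: 5.1
tool_pos: [0.4468, -0.3191, 0.4023]
ee_rot: [-3.138, 0.003, -2.906]
wrist_force: [0.8, -0.8, -2.4]
width: 0.0218
finger_force: 29.8
```

```bash
python3 - <<'E'
from h import *
go([.500,.197,.40],np.radians(91.6))
E
```

```text
shift [-3.443  9.789  0.019] turn 10.19 t 5.1 q [-0.72  0.08  1.38  0.    1.67 -2.53] rpy [-3.138e+00  3.000e-03 -2.906e+00] pos [ 0.4468 -0.3191  0.4023] F [ 0.8 -0.8 -2.4] w 0.0218
```

>>> apply_moves:
  moves:
    - [[-0.2,0.6,0,0.6,1],[-0.6,1.7,0,1.6,1],[-0.95,2.8,0,2.6,1],[-1.3,3.9,0,3.6,1],[-1.7,5.0,0,4.7,1],[-2.1,6.1,0,5.8,1],[-2.5,7.2,0,6.9,1],[-2.9,8.3,0,8.0,1],[-3.25,9.3,0,9.1,1],[-3.44,9.79,0,10.19,1]]

```text
time: 6.35
tool_pos: [0.4992, 0.1992, 0.3967]
ee_rot: [-3.137, 0.0, 1.748]
wrist_force: [0.5, -0.6, -2.0]
width: 0.022
finger_force: 29.8
```

>>> apply_moves:
  moves:
    - [[0,0,0,0,1],[0,0,0,0,1]]

```text
time: 6.6
tool_pos: [0.4995, 0.1968, 0.3976]
ee_rot: [-3.138, 0.001, 1.754]
wrist_force: [0.4, 0.2, -1.8]
width: 0.022
finger_force: 29.8
```

```bash
python3 - <<'E'
from h import *
go([.500,.197,.275],np.radians(91.6))
E
```

```text
shift [0.004 0.02  2.452] turn 0.892 t 6.6 q [ 0.27  0.06  1.41 -0.    1.67  0.09] rpy [-3.138e+00  1.000e-03  1.754e+00] pos [0.4995 0.1968 0.3976] F [ 0.4  0.2 -1.8] w 0.022
```

>>> apply_moves:
  moves:
    - [[0,0.02,0,0.89,1],[0,0.02,0.6,0.89,1],[0,0.02,1.3,0.89,1],[0,0.02,2.0,0.89,1],[0,0.02,2.43,0.89,1],[0,0.02,2.43,0.89,1],[0,0.02,2.43,0.89,1]]

```text
time: 7.48
tool_pos: [0.5011, 0.1964, 0.2793]
ee_rot: [3.14, -0.0, 1.596]
wrist_force: [1.4, 0.2, -1.6]
width: 0.0217
finger_force: 29.8
```

```bash
python3 - <<'E'
from h import *
go([.500,.197,.275],np.radians(91.6))
c=cam("top"); a=c["im"]; cv2.imwrite("pics/t2.png",a)
A=cv2.resize(a[215:280,190:310],(800,433),interpolation=cv2.INTER_CUBIC)
c=cam("scene"); b=c["im"]; cv2.imwrite("pics/s2.png",b)
print(proj(c,[[.505,.0137,.095],[.504,.042,.095],[.5035,.072,.095]]))
B=cv2.resize(b[180:260,230:360],(800,492),interpolation=cv2.INTER_CUBIC)
o=np.zeros((600,800,3),np.uint8);o[:270,:500]=cv2.resize(A,(500,270));o[270:,:536]=cv2.resize(B,(536,330));cv2.imwrite("pics/c2.png",o)
E
```

```text
shift [ 0.012 -0.022  0.085] turn -0.013 t 7.47 q [ 0.27  0.12  1.59 -0.    1.43  0.24] rpy [ 3.14  -0.     1.596] pos [0.5011 0.1964 0.2793] F [ 1.4  0.2 -1.6] w 0.0217
[[298.17544777 211.54733781]
 [290.86874776 213.95879829]
 [282.86498412 216.49269791]]
```

View pics/c2.png

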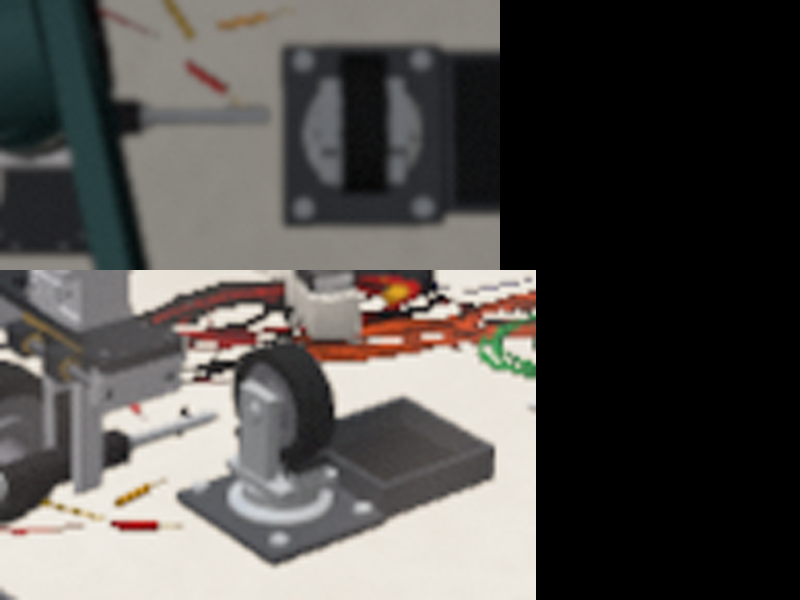

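```bash
python3 - <<'E'
from h import *
c=cam("top"); g=cv2.cvtColor(c["im"],cv2.COLOR_BGR2GRAY).astype(float)
# bolts subpixel
B=[]
for u,v in [(262.8,229.3),(291,229.3),(262.5,264.7),(291,264.5)]:
    u0,v0=round(u),round(v); p=g[v0-4:v0+5,u0-4:u0+5]; w=np.clip(p-62,0,None)*(np.hypot(*np.mgrid[-4:5,-4:5])<4.2)
    B.append([u0+(w*np.mgrid[-4:5,-4:5][1]).sum()/w.sum(),v0+(w*np.mgrid[-4:5,-4:5][0]).sum()/w.sum()])
Bw=plane(c,B,.012)[:,:2];print(np.round(B,2).tolist(),Bw.round(4).tolist(),"mean",Bw.mean(0))
# shank centreline: bright ridge
for u in range(226,257,3):
    col=g[236:249,u]; b=np.median(col); k=col-col.min(); print(u,col.astype(int).tolist())
print("wheel cols");
for u in (275,277,279): print(g[222:268,u].astype(int).tolist())
s=cam("scene"); gs=cv2.cvtColor(s["im"],cv2.COLOR_BGR2GRAY)
print("scene fork 284..306 x 204..226"); print(gs[204:228,278:306])
E
```

```text
[[262.48, 228.07], [290.63, 228.07], [262.23, 265.04], [291.1, 264.51]] [[0.5571, 0.055], [0.5591, -0.0249], [0.4528, 0.0527], [0.4562, -0.0281]] mean [0.50632307 0.01367071]
226 [139, 140, 138, 130, 113, 105, 103, 96, 90, 107, 129, 137, 138]
229 [139, 139, 139, 138, 130, 115, 107, 100, 103, 124, 136, 138, 139]
232 [138, 138, 138, 132, 120, 110, 107, 100, 103, 123, 133, 136, 136]
235 [139, 139, 139, 133, 118, 109, 108, 104, 108, 126, 136, 136, 137]
238 [136, 138, 138, 131, 117, 109, 107, 104, 109, 127, 136, 137, 137]
241 [100, 126, 136, 133, 122, 113, 109, 104, 110, 127, 136, 137, 136]
244 [100, 116, 128, 130, 119, 111, 107, 103, 107, 125, 134, 135, 135]
247 [136, 134, 132, 125, 113, 108, 107, 101, 106, 124, 135, 135, 135]
250 [136, 136, 136, 128, 112, 106, 107, 106, 114, 127, 135, 135, 135]
253 [136, 136, 136, 129, 114, 105, 103, 104, 117, 130, 134, 135, 135]
256 [127, 129, 128, 129, 128, 128, 128, 128, 129, 129, 129, 129, 128]
wheel cols
[137, 136, 128, 100, 65, 37, 20, 14, 10, 12, 13, 15, 17, 15, 17, 17, 15, 15, 17, 19, 16, 16, 16, 16, 14, 16, 13, 12, 13, 15, 16, 13, 12, 14, 12, 1
[... 2555 characters left out ...]
232 231 232 233 232 233 232 233 233 204 133 132 132 131 132 131 125 109
  106  98  77  74  60  35  35  33  30  30]
 [232 232 233 233 232 233 232 233 232 204 132 133 130 131 132 129 124 111
  107  88  58  49  37  36  35  29  32  23]
 [232 232 232 232 232 232 231 230 227 199 137 131 131 130 131 133 125 111
  108  84  40  34  35  33  30  31  30  36]
 [231 232 231 232 231 231 226 217 214 187 144 134 130 130 132 127 124 112
  111  87  35  32  32  31  28  29  36  36]
 [231 231 230 230 230 230 212 178 190 176 144 133 132 132 131 133 124 113
  108  89  57  44  32  34  36  37  37  39]
 [231 230 230 231 230 231 210 153 160 165 151 138 135 132 131 135 121 110
  108 103  81  49  34  33  41  41  41  45]]
```

```bash
python3 - <<'E'
from h import *
c=cam("top"); s=cam("scene")
print("tip/shank top @.099",plane(c,[(232,242.4),(250,242.1),(254.5,242.1)],.099).round(4).tolist())
print("wheel @.095",plane(c,[(277.3,243.4)],.095))
o,d=ray(s,[(291.7,213.2)]); X=o+d*((.0452-o[1])/d[:,1])[:,None];print("pin end",X)
g=cv2.cvtColor(s["im"],cv2.COLOR_BGR2GRAY); print(g[208:222,262:286])
ob=telemetry.get_obs();R=R_of(ob["ee_rot"]);tip=ob["tool_pos"]+R@[-.125,0,.18];print("tip by fk",tip,proj(s,[tip]),proj(c,[tip]))
E
```

```text
tip/shank top @.099 [[0.5063, 0.1317, 0.099], [0.5083, 0.0845, 0.099], [0.5086, 0.0727, 0.099]]
wheel @.095 [[0.50698125 0.01269145 0.095     ]]
pin end [[0.49552837 0.0452     0.1020445 ]]
[[124 122 123 125 123 123 123 123 124 125 121 175 225 233 232 233 233 233
  233 232 233 233 234 221]
 [124 123 125 124 124 124 122 121 130 147 170 209 229 233 233 233 233 233
  233 233 234 234 234 222]
 [124 123 124 124 124 137 152 170 191 207 223 233 233 233 233 234 234 233
  233 234 233 234 233 222]
 [125 123 137 148 169 201 212 224 233 233 232 233 233 233 234 233 233 233
  234 235 234 234 234 227]
 [121 142 188 210 223 232 233 233 232 233 233 234 223 222 233 234 234 234
  234 234 234 234 235 234]
 [123 142 208 233 233 233 233 233 234 233 234 222 155 181 234 233 234 231
  227 228 231 235 234 233]
 [176 142 200 231 232 233 233 233 232 234 233 192  39 147 217 229 226 217
  205 199 219 234 234 234]
 [222 205 210 218 230 232 233 233 232 233 232 207 150 141 177 206 194 179
  167 146 198 234 234 233]
 [232 228 217 218 229 233 232 231 230 228 221 213 203 189 176 166 152 139
  138 142 201 234 234 233]
 [232 232 233 233 231 229 228 222 213 205 189 177 163 149 137 137 141 160
  197 205 221 233 233 232]
 [233 231 229 227 220 213 201 186 173 159 149 135 135 140 160 192 204 221
  234 234 233 234 234 234]
 [222 219 211 201 184 171 159 146 133 135 132 107 161 208 221 233 233 232
  233 234 234 234 234 234]
 [181 178 168 156 142 130 134 139 159 192 197 182 211 233 233 233 232 232
  233 233 233 234 234 234]
 [133 133 126 131 138 156 193 203 219 231 232 232 232 232 232 232 232 232
  231 233 233 233 232 233]]
tip by fk [0.50460844 0.07240369 0.09922172] [[282.56537066 215.13453722]] [[254.5443292  243.59740246]]
```

>>> apply_moves:
  moves:
    - [[0,-0.07,0.0,0,1],[0,-0.07,0,0,1],[0,-0.07,0,0,1]]

```text
time: 8.15
tool_pos: [0.4972, 0.1972, 0.2783]
ee_rot: [3.142, -0.0, 1.598]
wrist_force: [-0.5, 0.2, -2.3]
width: 0.0216
finger_force: 29.8
```

```bash
python3 - <<'E'
from h import *
go([.4973,.197,.275],np.radians(91.6))
c=cam("top"); s=cam("scene"); g=cv2.cvtColor(c["im"],cv2.COLOR_BGR2GRAY)
v=[]
for u in range(246,254):
    col=(132-g[234:251,u].astype(float)).clip(8)-8; v.append((col*np.arange(234,251)).sum()/col.sum())
print(np.round(v,2)); print(plane(c,[(249.5,np.mean(v))],.097))
E
```

```text
shift [-0.004  0.003  0.066] turn -0.006 t 8.15 q [0.27 0.11 1.6  0.   1.43 0.24] rpy [ 3.142 -0.     1.598] pos [0.4972 0.1972 0.2783] F [-0.5  0.2 -2.3] w 0.0216
[244.22 244.18 244.02 243.89 243.86 243.69 243.57 243.68]
[[0.50370455 0.08572508 0.097     ]]
```

>>> apply_moves:
  moves:
    - [[0,0,0.065,0,1],[0,0,0.065,0,1],[-0.2,0,0.065,0,1],[-0.35,0,0.065,0,1],[-0.5,0,0.065,0,1],[-0.6,0,0.065,0,1],[-0.7,0,0.065,0,1]]

```text
time: 9.12
tool_pos: [0.4982, 0.1642, 0.2758]
ee_rot: [3.14, -0.01, 1.598]
wrist_force: [0.6, 10.5, -0.7]
width: 0.0219
finger_force: 29.8
```

```bash
python3 - <<'E'
from h import *
go([.4973,.1062,.275],np.radians(91.6))
c=cam("top"); s=cam("scene")
A=cv2.resize(c["im"][215:280,220:320],(600,390),interpolation=cv2.INTER_CUBIC)
B=cv2.resize(s["im"][190:230,250:320],(368,210),interpolation=cv2.INTER_CUBIC)
o=np.zeros((600,600,3),np.uint8);o[:390]=A;o[390:,:368]=B;cv2.imwrite("pics/c3.png",o)
E
```

```text
shift [-1.159 -0.048  0.005] turn -0.005 t 9.12 q [0.21 0.09 1.63 0.01 1.42 0.18] rpy [ 3.14  -0.01   1.598] pos [0.4982 0.1642 0.2758] F [ 0.6 10.5 -0.7] w 0.0219
```

View pics/c3.png

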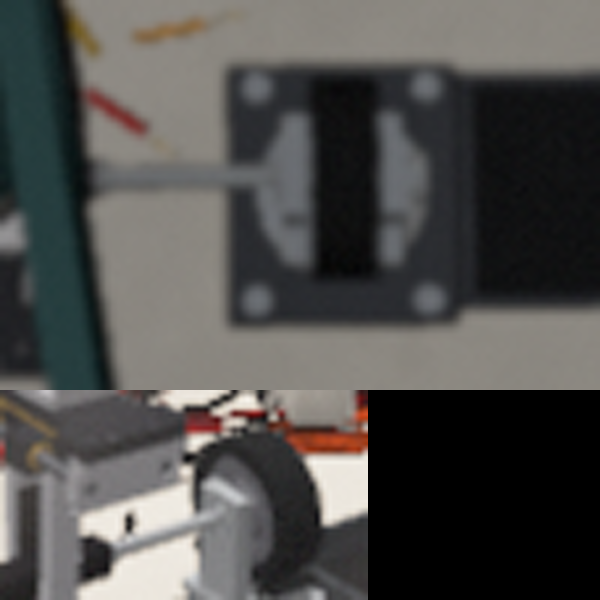

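>>> apply_moves:
  moves:
    - [[-0.15,0,0,0,1],[-0.3,0,0,0,1],[-0.45,0,0,0,1],[-0.6,0,0,0,1],[-0.75,0,0,0,1],[-0.9,0,0,0,1]]

```text
time: 9.98
tool_pos: [0.4996, 0.1203, 0.2765]
ee_rot: [3.138, -0.011, 1.6]
wrist_force: [-0.4, 14.2, 1.2]
width: 0.0218
finger_force: 30.0
```

```bash
python3 - <<'E'
from h import *
go([.4993,.1062,.275],np.radians(91.6))
E
```

```text
shift [-0.282 -0.015  0.027] turn 0.006 t 9.97 q [0.12 0.07 1.65 0.01 1.42 0.09] rpy [ 3.138 -0.011  1.6  ] pos [0.4996 0.1203 0.2765] F [-0.4 14.2  1.2] w 0.0218
```

>>> apply_moves:
  moves:
    - [[-0.15,0,0,0,1],[-0.25,0,0,0,1],[-0.33,0,0,0,1],[-0.33,0,0,0,1]]

```text
time: 10.48
tool_pos: [0.4997, 0.1001, 0.2748]
ee_rot: [-3.141, 0.0, 1.597]
wrist_force: [0.7, 0.7, -1.7]
width: 0.0217
finger_force: 30.0
```

```bash
python3 - <<'E'
from h import *
go([.4993,.1062,.275],np.radians(91.6))
c=cam("top"); s=cam("scene")
A=cv2.resize(c["im"][215:280,220:340],(720,390),interpolation=cv2.INTER_CUBIC)
B=cv2.resize(s["im"][190:240,250:350],(420,210),interpolation=cv2.INTER_CUBIC)
o=np.zeros((600,720,3),np.uint8);o[:390]=A;o[390:,:420]=B;cv2.imwrite("pics/c4.png",o)
E
```

```text
shift [ 0.123 -0.005 -0.005] turn -0.012 t 10.47 q [ 0.09  0.06  1.66 -0.    1.42  0.06] rpy [-3.141  0.     1.597] pos [0.4997 0.1001 0.2748] F [ 0.7  0.7 -1.7] w 0.0217
```

View pics/c4.png

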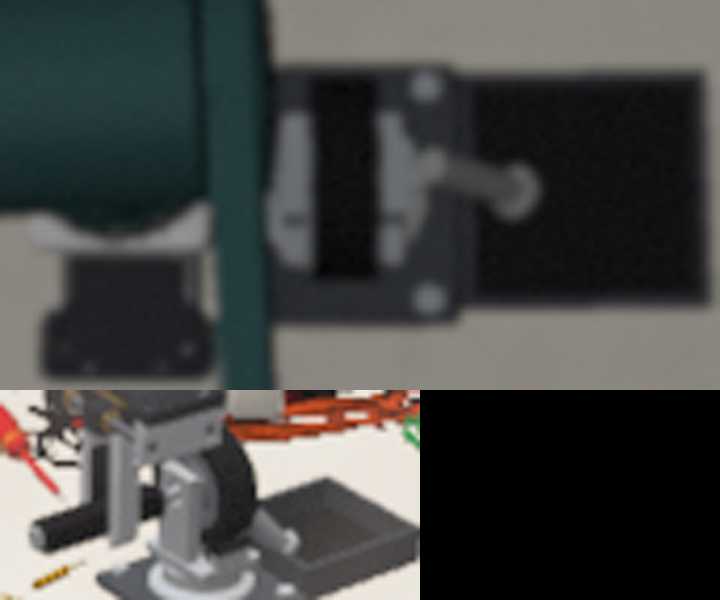

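>>> apply_moves:
  moves:
    - [[0,0,0,0,1],[0.2,0,0,0,1],[0.5,0,0,0,1],[0.9,0,0,0,1],[1.4,0,0,0,1],[1.9,0,0,0,1],[2.2,0,0,0,1],[2.2,0,0,0,1]]

```text
time: 11.58
tool_pos: [0.4966, 0.2118, 0.275]
ee_rot: [-3.141, 0.0, 1.6]
wrist_force: [0.0, -0.1, -1.3]
width: 0.022
finger_force: 30.0
```

```bash
python3 - <<'E'
from h import *
go([.4466,-.3191,.40],np.radians(193.5))
c=cam("top"); s=cam("scene")
A=cv2.resize(c["im"][215:280,220:340],(720,390),interpolation=cv2.INTER_CUBIC)
B=cv2.resize(s["im"][190:240,250:350],(420,210),interpolation=cv2.INTER_CUBIC)
o=np.zeros((600,720,3),np.uint8);o[:390]=A;o[390:,:420]=B;cv2.imwrite("pics/c5.png",o)
E
```

```text
shift [-10.586  -1.308  -2.499] turn -10.184 t 11.57 q [ 0.3   0.13  1.59 -0.    1.43  0.27] rpy [-3.141  0.     1.6  ] pos [0.4966 0.2118 0.275 ] F [ 0.  -0.1 -1.3] w 0.022
```

View pics/c5.png

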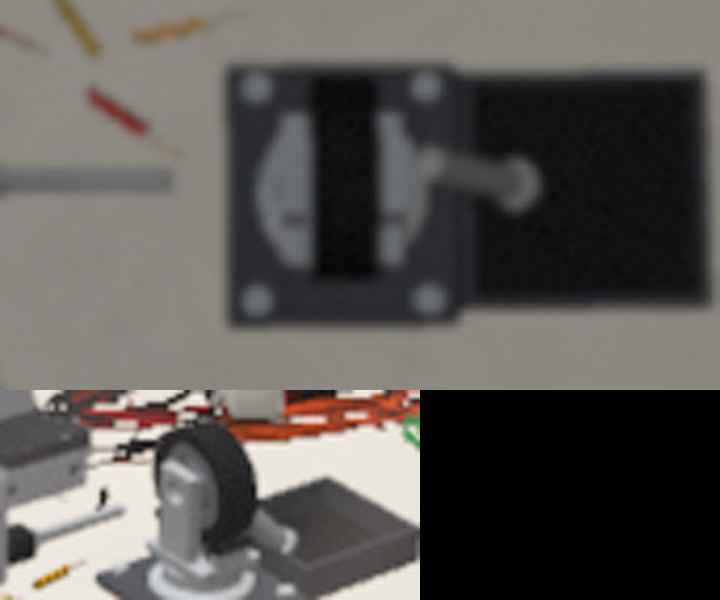

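The pin is out of the fork but leans on the tray's near wall. In the top crop its head, (518,186), is in the tray and its plain end, (430,160), sticks up beside the cheek. I'll triangulate both ends before tipping it fully in.

```bash
python3 - <<'E'
from h import *
c=cam("top"); s=cam("scene")
def tri(a,b):
    o1,d1=ray(c,[a]);o2,d2=ray(s,[b]);d1=d1[0];d2=d2[0]
    A=np.c_[d1,-d2];k=np.linalg.lstsq(A,o2-o1,rcond=None)[0];p,q=o1+k[0]*d1,o2+k[1]*d2;return (p+q)/2,np.linalg.norm(p-q)
print("head tri",tri((306.3,246),(319,225.7)))
for z in (.02,.03): print("head",z,plane(c,[(306.3,246)],z)-[.5063,.0137,0])
for z in (.04,.06,.08): print("plain",z,plane(c,[(291.7,241.5)],z)-[.5063,.0137,0])
ax=np.array([.5063,.0137,0])
for z in (.05,.07,.09): print("scene of plain",proj(s,[plane(c,[(291.7,241.5)],z)[0]]))
print("head proj",proj(s,[plane(c,[(306.3,246)],.02)[0]]))
A=cv2.resize(c["im"][230:260,282:318],(480,400),interpolation=cv2.INTER_CUBIC)
B=cv2.resize(s["im"][200:235,300:340],(320,280),interpolation=cv2.INTER_CUBIC)
A=cv2.convertScaleAbs(A,alpha=1.8);o=np.zeros((400,800,3),np.uint8);o[:,:480]=A;o[:280,480:]=B;cv2.imwrite("pics/c6.png",o)
E
```

```text
head tri (array([ 0.50715615, -0.0710531 ,  0.02013365]), np.float64(0.004130797453385266))
head 0.02 [[ 0.00218735 -0.08317409  0.02      ]]
head 0.03 [[ 0.00131152 -0.08242933  0.03      ]]
plain 0.04 [[ 0.01194344 -0.04114295  0.04      ]]
plain 0.06 [[ 0.01000393 -0.04031516  0.06      ]]
plain 0.08 [[ 0.00806442 -0.03948737  0.08      ]]
scene of plain [[305.84788025 219.67054973]]
scene of plain [[306.23058522 214.316505  ]]
scene of plain [[306.61692603 208.8946204 ]]
head proj [[317.71210935 225.66852168]]
```

View pics/c6.png

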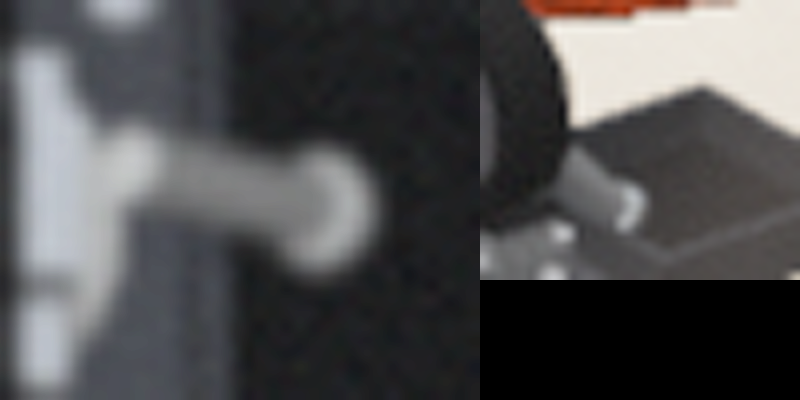

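>>> apply_moves:
  moves:
    - [[0,0,-0.7,0,1],[0,0,-1.6,0,1],[-0.4,-0.05,-2.5,-0.5,1],[-1.4,-0.2,-2.5,-1.5,1],[-2.5,-0.3,-2.5,-2.4,1],[-3.6,-0.45,-2.5,-3.3,1],[-4.7,-0.6,-2.5,-4.2,1],[-5.8,-0.7,-2.5,-5.1,1],[-6.9,-0.85,-2.5,-6.0,1],[-8.0,-1.0,-2.5,-6.9,1]]

```text
time: 13.02
tool_pos: [0.4565, -0.1929, 0.4003]
ee_rot: [3.142, 0.001, 2.805]
wrist_force: [0.5, -0.2, -1.4]
width: 0.0219
finger_force: 30.0
```

```bash
python3 - <<'E'
from h import *
go([.4466,-.3191,.40],np.radians(193.5))
E
```

```text
shift [-0.646 -2.447  0.006] turn -3.277 t 13.03 q [-0.51 -0.03  1.5   0.    1.67 -1.75] rpy [3.142e+00 1.000e-03 2.805e+00] pos [ 0.4565 -0.1929  0.4003] F [ 0.5 -0.2 -1.4] w 0.0219
```

>>> apply_moves:
  moves:
    - [[-0.2,-0.8,0,-1.0,1],[-0.4,-1.6,0,-1.9,1],[-0.65,-2.45,0,-2.8,1],[-0.65,-2.45,0,-3.28,1],[-0.65,-2.45,0,-3.28,1],[-0.65,-2.45,0,-3.28,1]]

```text
time: 13.78
tool_pos: [0.4471, -0.3168, 0.4001]
ee_rot: [3.142, 0.0, -2.91]
wrist_force: [-0.6, -0.1, -1.7]
width: 0.0218
finger_force: 30.0
```

```bash
python3 - <<'E'
from h import *
go([.4466,-.3191,.2305],np.radians(193.5))
E
```

```text
shift [ 0.02  -0.043  3.392] turn -0.025 t 13.78 q [-0.72  0.08  1.38  0.    1.67 -2.52] rpy [ 3.142  0.    -2.91 ] pos [ 0.4471 -0.3168  0.4001] F [-0.6 -0.1 -1.7] w 0.0218
```

>>> apply_moves:
  moves:
    - [[0,-0.03,0.8,-0.02,1],[0,-0.03,1.7,-0.02,1],[0,-0.03,2.4,-0.02,1],[0,-0.03,2.9,-0.02,1],[0,-0.03,3.2,-0.02,1],[0,-0.03,3.38,-0.02,1],[0,-0.03,3.38,-0.02,1],[0,-0.03,3.38,-0.02,1]]

```text
time: 14.78
tool_pos: [0.4479, -0.3185, 0.2319]
ee_rot: [-3.141, 0.001, -2.905]
wrist_force: [0.7, -0.1, -1.7]
width: 0.0218
finger_force: 30.0
```

```bash
python3 - <<'E'
from h import *
go([.4466,-.3191,.2298],np.radians(193.5))
E
```

```text
shift [ 0.028 -0.005  0.042] turn 0.003 t 14.78 q [-0.72  0.18  1.61 -0.    1.34 -2.53] rpy [-3.141e+00  1.000e-03 -2.905e+00] pos [ 0.4479 -0.3185  0.2319] F [ 0.7 -0.1 -1.7] w 0.0218
```

Down the last 2 mm, then release.

>>> apply_moves:
  moves:
    - [[0.02,0,0.03,0,1],[0.02,0,0.04,0,1],[0.02,0,0.04,0,0.6],[0.02,0,0.04,0,0.2],[0.02,0,0.04,0,0.0],[0.02,0,0.04,0,0],[0.02,0,0.04,0,0],[0.02,0,0.04,0,0],[0.02,0,-0.5,0,0],[0.02,0,-1.4,0,0]]

```text
time: 16.02
tool_pos: [0.4463, -0.3182, 0.2996]
ee_rot: [3.137, -0.003, -2.906]
wrist_force: [0.5, -0.1, 0.3]
width: 0.0936
finger_force: 0.0
```

>>> apply_moves:
  moves:
    - [[0,0,-0.8,0,0],[0,0,-1.6,0,0]]

```text
time: 16.27
tool_pos: [0.4466, -0.3185, 0.3824]
ee_rot: [-3.141, 0.0, -2.905]
wrist_force: [-0.8, -0.4, 0.4]
width: 0.0942
finger_force: 0.0
```

```bash
python3 - <<'E'
from h import *
go([.508,-.0493,.38],np.radians(91.6)); go([.508,-.0493,.38],np.radians(-88.4))
E
```

```text
shift [-2.453  4.947  0.048] turn 10.193 t 16.27 q [-0.72  0.09  1.41  0.    1.64 -2.53] rpy [-3.141  0.    -2.905] pos [ 0.4466 -0.3185  0.3824] F [-0.8 -0.4  0.4] w 0.0942
shift [-2.453  4.947  0.048] turn -7.807 t 16.27 q [-0.72  0.09  1.41  0.    1.64 -2.53] rpy [-3.141  0.    -2.905] pos [ 0.4466 -0.3185  0.3824] F [-0.8 -0.4  0.4] w 0.0942
```

>>> apply_moves:
  moves:
    - [[-0.25,0.5,0,1.0,0.4],[-0.5,1.0,0,2.0,0.4],[-0.75,1.5,0,3.0,0.4],[-1.0,2.0,0,4.0,0.4],[-1.25,2.5,0,5.0,0.4],[-1.5,3.0,0,6.0,0.4],[-1.75,3.5,0,7.0,0.4],[-2.0,4.0,0,8.0,0.4],[-2.25,4.5,0,9.0,0.4],[-2.45,4.95,0,10.0,0.4]]

```text
time: 17.52
tool_pos: [0.5081, -0.0483, 0.3811]
ee_rot: [3.141, -0.0, 1.627]
wrist_force: [0.4, -0.2, -0.2]
width: 0.0569
finger_force: 0.0
```

>>> apply_moves:
  moves:
    - [[0,0,0,0.19,0.4],[0,0,0,0.19,0.4]]

```text
time: 17.77
tool_pos: [0.5079, -0.0497, 0.381]
ee_rot: [-3.141, 0.001, 1.601]
wrist_force: [-0.1, -0.1, 0.5]
width: 0.0564
finger_force: 0.0
```

```bash
python3 - <<'E'
from h import *
go([.509,-.0493,.230],np.radians(91.6))
E
```

```text
shift [0.009 0.023 3.021] turn 0.012 t 17.77 q [-0.21  0.    1.5  -0.    1.63 -0.24] rpy [-3.141e+00  1.000e-03  1.601e+00] pos [ 0.5079 -0.0497  0.381 ] F [-0.1 -0.1  0.5] w 0.0564
```

>>> apply_moves:
  moves:
    - [[0,0.02,0.8,0,0.4],[0,0.02,1.6,0,0.4],[0,0.02,2.3,0,0.4],[0,0.02,2.7,0,0.4],[0,0.02,2.9,0,0.4],[0,0.02,3.0,0,0.4],[0,0.02,3.0,0,0.4]]

```text
time: 18.65
tool_pos: [0.5092, -0.0496, 0.2316]
ee_rot: [3.141, 0.0, 1.599]
wrist_force: [-0.2, -0.6, 0.4]
width: 0.0566
finger_force: 0.0
```

>>> apply_moves:
  moves:
    - [[0,0,0,0,0.7],[0,0,0,0,1],[0,0,0,0,1],[0,0,0,0,1],[0,0,0,0,1],[0,0,0,0,1],[0,0,0,0,1]]

```text
time: 19.52
tool_pos: [0.5091, -0.0493, 0.2312]
ee_rot: [3.141, 0.0, 1.599]
wrist_force: [0.3, -0.3, 0.7]
width: 0.0151
finger_force: 29.6
```

>>> apply_moves:
  moves:
    - [[0,0,-0.3,0,1],[0,0,-0.7,0,1],[-0.3,0,-0.8,0,1],[-0.7,0,-0.8,0,1],[-1.0,0,-0.7,0,1],[-1.0,0,-0.4,0,1],[-1.0,0,-0.1,0,1],[-1.0,0,-0.05,0,1]]

```text
time: 20.52
tool_pos: [0.5096, -0.0987, 0.2312]
ee_rot: [-3.137, -0.002, 1.6]
wrist_force: [-0.7, 0.3, -0.3]
width: 0.0153
finger_force: 29.6
```

>>> apply_moves:
  moves:
    - [[0,0,0,0,0.7],[0,0,0,0,0.4],[0,0,0,0,0.4],[0,0,0,0,0.4],[0,0,0,0,0.4],[0,0,-0.5,0,0.4],[0,0,-1.3,0,0.4],[0,0,-2.2,0,0.2],[0,0,-3.0,0,0]]

```text
time: 21.65
tool_pos: [0.5102, -0.0992, 0.3853]
ee_rot: [3.141, 0.0, 1.599]
wrist_force: [0.5, 0.3, 0.1]
width: 0.0729
finger_force: 0.0
```

```bash
python3 - <<'E'
from h import *
go([.503,.0125,.38],np.radians(181.6))
c=cam("top"); g=cv2.cvtColor(c["im"],cv2.COLOR_BGR2GRAY)
m=cv2.inRange(g[224:270,290:338],34,255); print(g[226:268:1,296:338:1].tolist() if 0 else "")
for r in range(224,270,2): print("".join(" .:-=+*#%@"[min(9,int(v)//14)] for v in g[r,288:340]))
E
```

```text
shift [ 2.238 -0.081  0.106] turn -8.998 t 21.65 q [-0.3   0.02  1.48  0.    1.64 -0.33] rpy [3.141 0.    1.599] pos [ 0.5102 -0.0992  0.3853] F [0.5 0.3 0.1] w 0.0729

@@@@@@@@@@@@@@@@@@@%+::-----==---::::---------------
=++++++*##%%%%%%%%#*-::-=-=------::::::::::-:-------
=*##*+-:-----------:::--=-------::::::::::::::::::-:
=*##*+-::::.........::----------::::::::::::::::::::
--==---::::.........:-----------::::::::::::::::::::
-------::::........:--=--------==::.....::::::::::::
-------::::.......:----------::-==-:........::::::::
+------::::.......:--------------==-:......::::::.::
*+-----:::-=====::--=-------=+*+--==-::......::::-::
#*=----::-+####+----------==**%%#+-:-==-::.......:::
##*=----:-+*##*=-----=--=-=++*#@@@%*-:-----:::......
##*=---:::-----:--=-------::-+%@@@@@%*+=--------:::-
##*=---::::...:--=-------:..:=#@@@@@@@@%%##**++++**#
##*=---::::..::-===------...:-=+*#####**************
**=----::::..:---=------:....::::----:::::::::::::::
+=-----:::::::----------.....:.....:..::.::.:...:...
--------:::::----==-=--:.....:.:.....:::::::::.::::.
-------:::::--=---==--:... ..::.....:.::..:::.:::.:.
-------:::::-=--=----:......:::....:::::::..:.:::...
-=+++=-::.:-=-----=--:......:::.::::..::::::::.::..:
=*###*=-::--===--=--::::::::..::::.:..:::.:::.:.::::
-+***+=::---=------=+******+-::::::.:::::.:.::.:::::
-=====-::--==--=--=*%@@@@@%*-:::--:::::..:::::::::::
```

>>> apply_moves:
  moves:
    - [[0.24,-0.01,0,-1,0],[0.5,-0.02,0,-2,0],[0.75,-0.03,0,-3,0],[1.0,-0.04,0,-4,0],[1.25,-0.05,0,-5,0],[1.5,-0.06,0,-6,0],[1.75,-0.07,0,-7,0],[2.0,-0.08,0,-8,0],[2.24,-0.08,0,-9,0],[2.24,-0.08,0,-9,0]]

```text
time: 22.95
tool_pos: [0.5031, 0.0131, 0.3833]
ee_rot: [3.141, -0.0, -3.114]
wrist_force: [-0.5, -0.5, 0.3]
width: 0.0938
finger_force: 0.0
```

```bash
python3 - <<'E'
from h import *
go([.503,.0130,.313],np.radians(181.6))
c=cam("top"); g=cv2.cvtColor(c["im"],cv2.COLOR_BGR2GRAY)
for r in range(226,268,2): print("".join(" .:-=+*#%@"[min(9,int(v)//12)] for v in g[r,284:340]))
E
```

```text
shift [ 0.002 -0.002  1.405] turn -0.002 t 22.95 q [-0.09 -0.01  1.52  0.    1.64 -1.69] rpy [ 3.141 -0.    -3.114] pos [0.5031 0.0131 0.3833] F [-0.5 -0.5  0.3] w 0.0938
===================-:-=========-:::=*%%%%%%%%%%%%%%%%@@@
===================-:-========--::-::---------------=#@@
--==----==========--:-========--:.::...............:-*@@
-------------------::-========-:::::..............::-*@@
------------------:::-========-:::::.... ..........:-*@@
-----------------:::-=========-:::::...............:-*%@
:--:-------------:::-========-:::::::-:............:-+%@
::-::::::::::----:::-========-:::---+*=:...........:-+%@
::::::::::::::::::::-========-:::--=**+:...........:-+%@
.:.:::::::::::::::::-========-:::::-+*+:...........:-+%@
:::::-+####***+=-::-=========-==-:::-=-:............-+%@
--==*%@@@@@@@@#=-::-========-:::::::...............:-=#@
-=+*##*+======-::::-========-::::::................:-+%@
*##*##+--------::::-========-::...:................::=#@
%%%#*+=--------:.::-========-:.....................::=#@
%%%*=-------:--:::-=========:.......................:=#@
*#*+-----------:::-========-:......................::=#@
------------:--:::-========-:.......................:=*@
-----=+*+==-:--:::-========-.......................::=*@
----+#%@%#+-:--::-=========-::::::::-:---------------=*@
----=*#%#*=-=++-:-=========+*########%%#%############%@@
```

>>> apply_moves:
  moves:
    - [[0,0,0.5,0,0],[0,0,1.0,0,0],[0,0,1.3,0,0],[0,0,1.38,0,0],[0,0,1.38,0,0.4],[0,0,1.38,0,0.8],[0,0,1.38,0,1],[0,0,1.38,0,1],[0,0,1.38,0,1],[0,0,1.38,0,1]]

```text
time: 24.25
tool_pos: [0.5032, 0.0126, 0.3146]
ee_rot: [3.142, 0.0, -3.113]
wrist_force: [0.1, -0.6, 0.0]
width: 0.0377
finger_force: 0.0
```

>>> apply_moves:
  moves:
    - [[0,0,0,0,1],[0,0,0,0,1],[0,0,0,0,1]]

```text
time: 24.62
tool_pos: [0.5032, 0.0127, 0.3146]
ee_rot: [3.141, 0.0, -3.113]
wrist_force: [-0.4, 2.3, 0.5]
width: 0.0294
finger_force: 30.0
```

>>> apply_moves:
  moves:
    - [[0,0,-0.2,0,1],[0,0,-0.5,0,1],[0,0,-0.9,0,1],[0,0,-1.4,0,1],[0,0,-1.9,0,1],[0,0,-2.4,0,1],[0,0,-2.4,0,1],[0,0,-2.4,0,1]]

```text
time: 25.62
tool_pos: [0.5031, 0.0126, 0.4338]
ee_rot: [3.141, -0.001, -3.113]
wrist_force: [-0.8, -0.5, -3.5]
width: 0.0297
finger_force: 30.0
```

```bash
python3 - <<'E'
from h import *
go([.433,.342,.43],np.radians(181.6))
E
```

```text
shift [1.213 6.626 0.079] turn 0.003 t 25.62 q [-0.09 -0.02  1.42  0.    1.74 -1.69] rpy [ 3.141e+00 -1.000e-03 -3.113e+00] pos [0.5031 0.0126 0.4338] F [-0.8 -0.5 -3.5] w 0.0297
```

>>> apply_moves:
  moves:
    - [[0.1,0.5,0,0,1],[0.25,1.4,0,0,1],[0.45,2.4,0,0,1],[0.65,3.4,0,0,1],[0.8,4.4,0,0,1],[1.0,5.4,0,0,1],[1.15,6.2,0,0,1],[1.21,6.62,0,0,1],[1.21,6.62,0,0,1],[1.21,6.62,0,0,1]]

```text
time: 26.88
tool_pos: [0.4338, 0.3408, 0.4341]
ee_rot: [-3.14, -0.0, -3.114]
wrist_force: [-0.2, -0.9, -4.5]
width: 0.0294
finger_force: 30.0
```

```bash
python3 - <<'E'
from h import *
go([.433,.342,.2715],np.radians(181.6))
c=cam("top"); g=cv2.cvtColor(c["im"],cv2.COLOR_BGR2GRAY)
for r in range(226,268,2): print("".join(" .:-=+*#%@"[min(9,int(v)//8)] for v in g[r,284:340]))
E
```

```text
shift [0.013 0.029 3.252] turn -0.004 t 26.88 q [ 0.56  0.09  1.31 -0.    1.74 -1.03] rpy [-3.14  -0.    -3.114] pos [0.4338 0.3408 0.4341] F [-0.2 -0.9 -4.5] w 0.0294
%%%%%@@@@%%@@@@@@@@@@@@@@@@@@@@@@@@@@@@@@@@@@@@@@@@@@@@@
++++%@@@@%*=++++++++++++++++++++++=+===============+*@@@
+++*%@@@@%*===-:::::.::::::::::::::::::::::::.:::::-+@@@
*++++**#*++====::::...:::::.:.::.:..:::.:..::.:..::-+@@@
@@@*+++++++===-::.:::::::.:::::.:.:.::::..:.:.:.:::-+@@@
@@@%+++++++====-::::.:::::::.::::.:.::::.::::::.:::-+@@@
@@@@@*++++++===:...:::.:::::::::::-=++-::::::...:::-+%@@
@@@@@@*++++==+**####%##%%@%%%%%@@@@@@@*-.:.:.:::.::-+%@@
@@@@@@%*+++==*@@@@@@@@@@@@@@@@@@@@@@@@#-:::..::.:.:-+%@@
@@@@@@@#++++=*%@@@@@@@@@@@@@@@@@@@@@@@#=::::.:::.::-+%@@
@@@@@@@#++++==+******++++++========+**+:::::..::::::=#@@
@@@@@@@#++++===-::.:...:::::::::::..:::..::::.:::::-=#@@
@@@@@@@#++++===-::::::::::.:..::..:::.::.::::.:::::-=#@@
@@@@@@#+++++=+=-::::::.:..::::::...::::.:::.::::.:::=#@@
@@@@@#*++++====-::.::::::.:.:::::.:::.:::.:.:..::::-=*@@
@@@@*+++++++===-:::::::::::.:::::.:...::.:.:::::::::-*@@
@@@#+++++++====-:::::::::::::...::..:.:::.::.:::.:::-*@@
*++++++++++====-..::..:::::.::.:.:.::::.:..:.:::::::-*@@
+++++#%@%#+====-::.:.:::::::.:..:.::...:::.::::::::--+@@
++++#@@@@@%+====--=--=--------=----=================+*@@
++++*%@@@@*+*@@@@@@@@@@@@@@@@@@@@@@@@@@@@@@@@@@@@@@@@@@@
```

>>> apply_moves:
  moves:
    - [[0,0.03,0.6,0,1],[0,0.03,1.3,0,1],[0,0.03,2.0,0,1],[0,0.03,2.6,0,1],[0,0.03,3.0,0,1],[0,0.03,3.2,0,1],[0,0.03,3.24,0,1],[0,0.03,3.24,0,1],[0,0.03,3.24,0,1]]

```text
time: 28.05
tool_pos: [0.4336, 0.3434, 0.2738]
ee_rot: [3.14, 0.002, -3.113]
wrist_force: [-0.1, 0.8, -3.2]
width: 0.0298
finger_force: 30.0
```

```bash
python3 - <<'E'
from h import *
go([.433,.342,.2705],np.radians(181.6))
E
```

```text
shift [ 0.013 -0.027  0.066] turn 0.002 t 28.05 q [ 0.57  0.16  1.56  0.    1.43 -1.03] rpy [ 3.140e+00  2.000e-03 -3.113e+00] pos [0.4336 0.3434 0.2738] F [-0.1  0.8 -3.2] w 0.0298
```

>>> apply_moves:
  moves:
    - [[0,0,0.03,0,1],[0,0,0.06,0,1],[0,0,0.08,0,1],[0,0,0.08,0,1]]

```text
time: 28.55
tool_pos: [0.4333, 0.3433, 0.2689]
ee_rot: [3.141, 0.0, -3.113]
wrist_force: [-1.0, 0.1, -1.5]
width: 0.0295
finger_force: 29.9
```

>>> apply_moves:
  moves:
    - [[0,0,0.01,0,0.55],[0,0,0.01,0,0.4],[0,0,0.01,0,0.2],[0,0,0.01,0,0.1],[0,0,0.01,0,0.1],[0,0,0.01,0,0.1],[0,0,-0.5,0,0.1],[0,0,-1.3,0,0.1],[0,0,-2.1,0,0.1],[0,0,-2.6,0,0.1]]

```text
time: 29.8
tool_pos: [0.4333, 0.3433, 0.4012]
ee_rot: [3.14, 0.003, -3.113]
wrist_force: [0.6, 1.0, -0.6]
width: 0.0846
finger_force: 0.0
```

```bash
python3 - <<'E'
from h import *
c=cam("top")
print("pin ends",(plane(c,[(297,241.8),(322,243)],.03)[:,:2]-[.5063,.0137]).round(4))
p=[.509,-.0868-.0,.38]
go(p,np.radians(91.6))
E
```

```text
pin ends [[ 0.0124 -0.0563]
 [ 0.0107 -0.1262]]
shift [-1.26  -8.647  0.462] turn 9.003 t 29.85 q [ 0.57  0.09  1.37  0.    1.67 -1.03] rpy [ 3.137  0.008 -3.113] pos [0.4335 0.3434 0.4046] F [1.9 0.7 2.8] w 0.0845
```

>>> apply_moves:
  moves:
    - [[-0.1,-0.6,0,0.9,0.2],[-0.25,-1.5,0,1.9,0.4],[-0.4,-2.5,0,2.9,0.6],[-0.55,-3.5,0,3.9,0.6],[-0.7,-4.5,0,4.9,0.6],[-0.85,-5.5,0,5.9,0.6],[-1.0,-6.5,0.1,6.9,0.6],[-1.15,-7.4,0.2,7.9,0.6],[-1.3,-8.1,0.3,8.9,0.6],[-1.34,-8.33,0.4,9.0,0.6]]

```text
time: 31.1
tool_pos: [0.5122, -0.0728, 0.3774]
ee_rot: [-3.14, -0.001, 1.598]
wrist_force: [-0.2, 0.1, 0.3]
width: 0.0376
finger_force: 0.0
```

>>> apply_moves:
  moves:
    - [[0,0,0,0,0.6],[0,0,0,0,0.6]]

```text
time: 31.35
tool_pos: [0.512, -0.07, 0.3786]
ee_rot: [3.142, -0.001, 1.602]
wrist_force: [0.0, -0.7, 0.2]
width: 0.0377
finger_force: 0.0
```

```bash
python3 - <<'E'
from h import *
go([.512,-.071,.220],np.radians(91.6))
E
```

```text
shift [-0.022  0.     3.172] turn 0.019 t 31.35 q [-0.25  0.02  1.49  0.    1.63 -0.28] rpy [ 3.142e+00 -1.000e-03  1.602e+00] pos [ 0.512  -0.07    0.3786] F [ 0.  -0.7  0.2] w 0.0377
```

>>> apply_moves:
  moves:
    - [[0,0.02,0.8,0,0.6],[0,0.02,1.6,0,0.6],[0,0.02,2.3,0,0.6],[0,0.02,2.7,0,0.6],[0,0.02,3.0,0,0.6],[0,0.02,3.15,0,0.6],[0,0.02,3.15,0,0.6],[0,0.02,3.15,0,1],[0,0.02,3.15,0,1],[0,0.02,3.15,0,1]]

```text
time: 32.6
tool_pos: [0.5136, -0.0713, 0.2221]
ee_rot: [3.139, 0.0, 1.599]
wrist_force: [1.7, 0.2, 2.8]
width: 0.011
finger_force: 4.3
```

>>> apply_moves:
  moves:
    - [[0,0,0,0,1],[0,0,0,0,1],[0,0,0,0,1]]

```text
time: 32.98
tool_pos: [0.5145, -0.0712, 0.2247]
ee_rot: [3.135, 0.001, 1.599]
wrist_force: [-0.7, 2.2, 10.7]
width: 0.0003
finger_force: 5.8
```

>>> apply_moves:
  moves:
    - [[0,0,-0.3,0,1],[0,0,-0.8,0,1],[0,0,-1.6,0,0.8],[0,0,-2.4,0,0.8],[0,0,-3.2,0,0.8],[1.0,0,-3.4,0,0.8],[2.0,0,-3.4,0,0.8],[3.0,0,-3.4,0,0.8],[4.0,0,-3.4,0,0.8],[5.0,0,-3.4,0,0.8]]

```text
time: 34.22
tool_pos: [0.5055, 0.1802, 0.3913]
ee_rot: [-3.141, 0.0, 1.599]
wrist_force: [1.1, 0.8, -0.3]
width: 0.0188
finger_force: 0.0
```

```bash
python3 - <<'E'
from h import *
o=telemetry.get_obs();print(o["time"],o["tool_pos"],o["wrist_force"])
c=cam("top"); g=cv2.cvtColor(c["im"],cv2.COLOR_BGR2GRAY)
for r in range(226,268): print("".join(" .:-=+*#%@"[min(9,int(v)//8)] for v in g[r,284:340]))
print(plane(c,[(297,241.8),(322,243)],.016)[:,:2]-[.5063,.0137])
print("tray top corners proj",proj(c,[[.5063,.0137-.055,.03],[.5063,.0137-.171,.03],[.5063,.0137-.058,.03],[.5063,.0137-.055,.010]]).round(1).tolist())
E
```

```text
34.225 [0.50550203 0.18015735 0.39131781] [ 1.12655935  0.77642728 -0.30565224]
%%%%%@@@@%@@@@@@@@@@@@@@@@@@@@@@@@@@@@@@@@@@@@@@@@@@@@@@
****#@@@@#**%@@@@@@@@@@@@@@@@@@@@@%%%%%%%%%%%%%%%%%%@@@@
+++*%@@@@%*++*++++++++++++++++++++++++=+===========+#@@@
+++*@@@@@@*====---------------------------:::----:--*@@@
+++*%@@@@%*+===-:::::::::::::::::::::::::::::::::::-*@@@
++++*@@@@#+===-::::::::::::::::::::::::::..::::.:::-+@@@
**+++*##*+++===::::::::.:::::::::::.::::.:::.::.:::-*@@@
%%#*++++++++===::::::::::::::::::::::.:::.:::::::::-*@@@
@@@#+++++++====::::::::::::::.:::::::::::.:::::.:::-*@@@
@@@#++++++++===:::::.:::::::::.::::::::::.:::::::::-+@@@
@@@%++++++++===:::::::::::.::::::::..:::::::::::.::-+@@@
@@@@#+++++++===-::::::::::::.:::.::::::::::::::::::-+%@@
@@@@@*++++++=+=-::::::.::::::::::::=++-::::::::::::-+%@@
@@@@@%*+++++===-::::::::-:-::-----=*%%+::.::.::::::-+@@@
@@@@@@*+++++=++****#*********######@@@*-:::::::::::-+%@@
@@@@@@#+++++=+%@@@@@@@@@@@@@@@@@@@@@@@#-:.::.::::::-+@@@
@@@@@@%*++++=*@@@@@@@@@@@@@@@@@@@@@@@@%-.::::::::::-+%@@
@@@@@@@#++++=*@@@@@@@@@@@@@@@@@@@@@@@@%-:::::::::::
[... 815 characters left out ...]
+===-:::::::::::::.:::::.::::::.:.:::::::=#@@
%%#*++++++++===-::::::::.:.::...:.:::::::::.::::.::-=*@@
***+++++++++===-:::::::::::::::.::::::::.:::::::::::-*@@
++++++***+++===-:.:.:.::::::.:::::::::.:::::::::::::=*@@
+++++#%@%#*+===-:::::::.:::::::::::::::::::::::::::--*@@
++++#@@@@@#+===-:::::::::::::::::::-:-:------:--:---=*@@
++++#@@@@@%+==+==========-=====--=====+=+=+=========+*@@
+++*#@@@@@%+++*********************##################@@@
++++*@@@@@#+#@@@@@@@@@@@@@@@@@@@@@@@@@@@@@@@@@@@@@@@@@@@
+++++*%@%#**@@@@@@@@@@@@@@@@@@@@@@@@@@@@@@@@@@@@@@@@@@@@
[[ 0.01377634 -0.05708552]
 [ 0.01201156 -0.12770963]]
tray top corners proj [[296.4, 246.2], [338.0, 247.2], [297.5, 246.3], [296.1, 246.8]]
```

```bash
python3 - <<'E'
from h import *
c=cam("top"); im=c["im"]; g=cv2.cvtColor(im,cv2.COLOR_BGR2GRAY); g0=cv2.cvtColor(cv2.imread("pics/top0.png"),cv2.COLOR_BGR2GRAY)
def big(gg,x0,y0,x1,y1,hi):
    m=cv2.inRange(gg[y0:y1,x0:x1],0,hi);n,l,st,ce=cv2.connectedComponentsWithStats(m);i=1+st[1:,4].argmax()
    return st[i,4],(ce[i]+[x0,y0]).round(1),np.argwhere(l==i)[:,::-1]+[x0,y0]
for q in (g0,g):
    a=big(q,380,240,415,297,60);P=plane(c,a[2],.061)[:,:2].astype(np.float32);print("handle",a[:2],cv2.minAreaRect(P))
a=big(g,120,230,195,305,35);print("wheel",a[:2],cv2.minAreaRect(plane(c,a[2],.06)[:,:2].astype(np.float32)))
d=cv2.absdiff(g,g0)[100:225,120:560]; m=cv2.inRange(d,25,255);n,l,st,ce=cv2.connectedComponentsWithStats(m)
print("changes",[(st[i].tolist()) for i in range(1,n) if st[i,4]>8])
E
```

```text
handle (np.int32(309), array([399.7, 272.3])) ((0.43894970417022705, -0.32172074913978577), (0.10267382860183716, 0.02303418144583702), 17.157325744628906)
handle (np.int32(293), array([398.4, 272.1])) ((0.4393138885498047, -0.31864580512046814), (0.10156943649053574, 0.021663382649421692), 13.58556842803955)
wheel (np.int32(1108), array([166.1, 258.8])) ((0.4400520622730255, 0.3001730442047119), (0.19933749735355377, 0.1274777054786682), 1.8999882936477661)
changes [[14, 84, 83, 41, 2347], [89, 105, 4, 4, 12]]
```

>>> apply_moves:
  moves:
    - [[-1,0,0,0,0.5],[-2,0,0,0,0.2],[-3,0,0,0,0],[-4,0,0,0,0],[-4,0,0,0,0],[-4,0,0,0,0]]

```text
time: 35.08
tool_pos: [0.5114, -0.0216, 0.3911]
ee_rot: [-3.141, -0.001, 1.598]
wrist_force: [0.0, -0.1, -0.0]
width: 0.0754
finger_force: 0.0
```

```bash
python3 - <<'E'
from h import *
c=cam("top"); g=cv2.cvtColor(c["im"],cv2.COLOR_BGR2GRAY); g0=cv2.cvtColor(cv2.imread("pics/top0.png"),cv2.COLOR_BGR2GRAY)
for r in range(232,304,2): print("".join(" .:-=+*#%@"[min(9,int(v)//12)] for v in g[r,122:192]))
d=cv2.absdiff(g,g0)[100:225,85:560]; m=cv2.inRange(d,25,255);n,l,st,ce=cv2.connectedComponentsWithStats(m)
print("changes",[(st[i].tolist()) for i in range(1,n) if st[i,4]>8]); print(telemetry.get_obs()["time"])
E
```

```text
@@@@@@@@@@@@@@@@@@@@@@@@@@@@@@@@@@@@@@@@@@@@@@@@@@@@@@@@@@@@@@@@@@@@@@
@@@@@@@@@@@@@@@@@@@@@@@@@@@@@@@@@@@@@@@@@@@@@@@@@@@@@@@@@@@@@@@@@@@@@@
@@@@@@@@@@@@@@@@@@@@@@@@@@@@@@@@@@@@@@@@@@@@@@@@@@@@@@@@@@@@@@@@@@@@@@
@@@@@@@@@@@@@@@@@@@@@@@@@@@@@@@@@@@@@@@@@@@@@@@@@@@%%%%%##**#%@@@@@@@@
@@@@@@@@@@@@@@@@@@@@@@@@@@@@@@@@@%%%%%%##*****+++=========+=-+%@@@@@@@
@@@@@@@@@@@@@@@@%%%%####**+++++=============+++++**********+-=%@@@@@@@
@@@@%#***++++++=======+==+++++******************************==#@@@@@@@
@@@@*=:-=+++***********************************************+==*@@@@@@@
@@@%*-:-+****#*********************************************+=-*@@@@@@@
@@@%*-:-+**************************************************+=-+%@@@@@@
@@@@*=::=*****************+==----------=+*******************+-+%@@@@@@
@@@@#=::=****************+-:.    ..    :=*******************+-+%@@@@@@
@@@@#+::=****************=:........     :=*******************==#@@@@@@
@@@@%+-:=***************+-........   ....-+*****************+=-*@@@@@@
@@@@%+-:-+*************+=:....... ...:...-+*****************+=-*@@@@@@
@@@@%*-:-+*************+-..........
[... 796 characters left out ...]
************+=-+%@@@
@@@@@@#+::=+**************************************************+=-+%@@@
@@@@@@%+::-+**************************************************++-=%@@@
@@@@@@%+-:-+***************************************************+-=#@@@
@@@@@@@*-:-+***************************************************+==#@@@
@@@@@@@*=:-=*****************************************+*********+++#@@@
@@@@@@@#=::=*************************+***********#######%@@@@@@@@@@@@@
@@@@@@@#=--=+********++*********##%%%%%%@@@@@@@@@@@@@@@@@@@@@@@@@@@@@@
@@@@@@@#****####%%%%%%%@@@@@@@@@@@@@@@@@@@@@@@@@@@@@@@@@@@@@@@@@@@@@@@
@@@@@@@@@@@@@@@@@@@@@@@@@@@@@@@@@@@@@@@@@@@@@@@@@@@@@@@@@@@@@@@@@@@@@@
changes [[177, 85, 80, 40, 2558]]
35.125
```

```bash
python3 -c "
from bench import ticket; print(ticket.close_job())"
```

```text
the job is handed in; nothing more can be done
None
```

I handed the job in at 35 s: the pin is driven out and lies in the catch tray, the punch is back on its rest, and the wheel stands in the parts tray with the bystanders unmoved. The pin did not drop in by itself: it leaned on the tray wall, so I lifted it in with the gripper after laying the punch back and before taking the wheel; its plain end lies close to the tray's near wall.

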